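# Fit the clean filter plate in the fume extractor

### The arm

A 6-joint arm with a two-finger parallel gripper is mounted at the origin on a cart in front of the work surface, level with it; the furniture and walls round the work are solid. World frame = base frame: x ahead of the robot, y to its left, z up, the work surface at z = 0. Lengths are in m, angles in rad, forces in N, time in s.
With the tool pointing down it reaches from about 0.325 to 0.75 m from the base axis. Payload 7.6 kg.
Tool frame: the origin (TCP) lies at the very end of the fingers, on their centre line; the grasp point (between the pads) lies 19 mm behind it; x points along the fingers, z is the direction in which the jaws open and shut, and the axes are right-handed (so a half turn about x gives the same grasp; the last joint's range is limited). The gripper opens to 85 mm and grips with 20 to 120 N. Pads are 22 mm wide; open, the fingers measure 114 mm over their backs; the gripper's body (76 mm by 85 mm) begins 54 mm behind the grasp point. The pads swing forward as they close: fully open they stand 13 mm farther back than shut.
Start: joints at [-1.278, 0.052, 1.401, -0, 1.689, -0.07], TCP at [0.186, -0.491, 0.231] pointing down, gripper open.
Joint ranges: [-2.9, 2.9], [-0.91, 2.17], [0.12, 2.37], [-1.06, 4.2], [0.26, 2.73], [-2.93, 2.93]. Speed limits (rad/s): [2.57, 2.57, 3.01, 3.14, 3.14, 3.14].

### API

Orientations are given as [roll, pitch, yaw] about the fixed x, y, z axes, in that order (R = Rz(yaw) Ry(pitch) Rx(roll)).
In Python, from bench import ctrl gives the robot as it stands.
- The arm moves only by the tool step_arm, never from a script. Its argument "moves" is one flat list of numbers, 5 for each row, row after row: the opening, from 0 (shut) to 1 (fully open), then the shift along the tool's x, y, z in cm, then the turn about the tool's x in rad. A call has 1 to 8 rows; each row shifts and turns the commanded pose from where the row before left it, along the tool's axes as they then stand; what a row does not reach is not made up. A row lasts 1/12 s, in which the tool goes at most 41.7 mm and 7.16 degrees, less where a joint would pass 70% of its speed; a pose out of reach is approached as far as the arm can. A call is refused whole if a number of a shift passes 4.17 or a number of a turn 0.125, either way. A call with a gripper value outside its range is refused whole. The fingers move at their own pace and stop on an object; "grip_force" is the grip in N (left out, the last holds). Time passes only in rows, so rows that do not move let the fingers close. It gives the time, the measured TCP pose, the force and the opening at its end, in the units of the state.
- ctrl.observe(): the state, without advancing time (a new reading comes with each control period).
- ctrl.snapshot(name): name is "side" or "top" or "wrist"; returns the picture (420x560x3 uint8, red, green, blue); there is no depth.
- ctrl.get_calibration(name): a dict with "intrinsics" (3x3 intrinsics, pixels), "R" (3x3) and "t" (3): a world point X has camera coordinates R X + t. Camera axes: x right, y down, z forward; pixel columns grow to the right and rows downward; lengths in m; the calibration is good to about 2 mm. A picture is of the moment at which its call begins: read the wrist's pose just before it. get_calibration takes no time and is no camera call; for the wrist camera it gives the pose at the moment of the call.
- ctrl.sign_off(): hands the job in, once; it reports no verdict.
The state is a dict: "clock": time; "q": joint angles; "dq": joint speeds; "tau": joint torques, N m; "position": TCP position; "orientation": TCP orientation; "contact_force": force on the tool from outside, world axes, zero at the start; "ft_torque": the same for the moment, N m; "width": finger opening in m.
Only numpy, scipy, OpenCV 4.12 (cv2) and the standard library are available. Lean on these libraries where they do the work, as an engineer would, in place of code of your own. Each camera call takes 0.05 s, during which the arm holds its last target.

### The job

Fit the clean white filter plate into the open recess of the small bench fume extractor: tuck one short edge under the yellow retaining lip, then lower the opposite edge until the plate lies flat on the floor of the recess, and let go. Leave the used brown plate where it lies.

Things in the scene. Friction and masses are not known exactly. Their poses are not given: they have to be found in the camera images.
- clean_grip (a point): Centre of the handle bar of the loose clean filter plate: white with dark holes, 104 (x) x 80 (y) x 6 mm, 0.13-0.25 kg, flat on the bench; either 80 mm edge may be tucked. Black bow handle over its middle: bar 12 (x) x 62 (y) x 14 mm high on two posts at y = +-26. This point is 49 mm above the plate's underside, the bar's top 56. Axes: x along the 104 mm length, y along the bar, z up.
- used_grip (a point): The same point on the used filter plate: same shape, size and handle, but the plate is dark brown. It lies loose on the bench and stays there.
- seat (a point): Centre of the recess floor of the fume extractor, a grey box 132 x 108 mm fixed to the bench; floor 26 mm above the bench. Axes: x to the lip end, y across, z up. Recess 120 mm long (x = -60 to +60), 96 wide (y = -48 to +48); end wall at -x and side walls 6 mm thick, 21 mm above the floor (28 beside the lip). The plate seats here with 8 mm of play each way, its bar then 49 mm above this point.
- lip_edge (a point): Middle of the free edge of the yellow lip, on its underside: 32 mm along seat x, 24 mm above the recess floor; axes as the seat's. The lip is 4 mm thick and runs from here to the +x end of the box, so it covers the last 28 mm of the recess. The plate goes in only tilted, lip-side edge first: 15 to 20 degrees do, that edge some 15 mm under the lip before the other is lowered.
Not all that is in view belongs to the job. Leave any green look-alike of the part that bears seat alone.

How it is judged:
By the outcome, as a careful person would: the job done as asked, in the order asked, and still so for the second after the job is handed in, with the robot touching nothing.
It also fails if it takes over 38 s, if anything falls off the work surface, if the arm or the gripper's body presses on something with over 40 N, if the wrist force passes 120 N, or if a joint passes its speed limit or range.

## Working session

There is one attempt and no reset: what is moved stays moved. The work goes in short steps, Python scripts to look and compute and a tool call to move; the robot and the scene stay as the last step left them, time stands still between calls to the robot, and variables do not carry over. Pictures are saved under pics/ and viewed, and the job is handed in when it is done.

Besides the shell and the picture viewer there is one more tool, called as name(argument=value, ...) on one line, values as JSON. step_arm: Moves the arm, as the interface text tells. Its arguments: {"type":"object","properties":{"moves":{"type":"array","items":{"type":"number"}},"grip_force":{"type":"number"}},"required":["moves"]}

```bash
mkdir -p pics; ls
python3 - <<'E'
from bench import ctrl
import cv2, numpy as np
print(ctrl.observe())
for n in ("top","side"):
    im=ctrl.snapshot(n); cv2.imwrite(f"pics/{n}0.png",im[:,:,::-1])
    c=ctrl.get_calibration(n); print(n,c)
E
```

```text
pics
{'clock': 0.0, 'q': array([-1.27828490e+00,  5.28475031e-02,  1.40172909e+00, -1.45363098e-05,
        1.68857132e+00, -7.03070375e-02]), 'dq': array([ 0.00094656,  0.00056635, -0.00079907,  0.00022939, -0.00023088,
       -0.00018698]), 'tau': array([ 8.03627845e-04, -3.81662607e+01, -3.60189164e+01, -9.69352027e-05,
        6.09868410e-03, -3.26092868e-05]), 'position': array([ 0.18625739, -0.49053533,  0.23046459]), 'orientation': array([3.08056886, 1.569241  , 1.8725893 ]), 'contact_force': array([-0.17361396,  0.36046244,  0.62414316]), 'ft_torque': array([-0.02088454,  0.01270631, -0.0361383 ]), 'width': 0.0855780941824818}
top {'intrinsics': array([[504.87853627,   0.        , 281.21644732],
       [  0.        , 504.87853627, 213.22395841],
       [  0.        ,   0.        ,   1.        ]]), 'R': array([[-0.02279176, -0.99916379, -0.03394488],
       [-0.98197822,  0.02874579, -0.18679521],
       [ 0.18761478,  0.02907574, -0.98181225]]), 't': array([0.16713864, 0.6449047 , 1.00519379])}
side {'intrinsics': array([[457.07204116,   0.        , 280.42190242],
       [  0.        , 457.07204116, 215.15768591],
       [  0.        ,   0.        ,   1.        ]]), 'R': array([[-9.45446625e-01, -3.25776955e-01, -2.35630072e-04],
       [-2.16936961e-01,  6.30118232e-01, -7.45579887e-01],
       [ 2.43041220e-01, -7.04854871e-01, -6.66416218e-01]]), 't': array([0.65473113, 0.10269453, 0.84629547])}
```

View pics/top0.png

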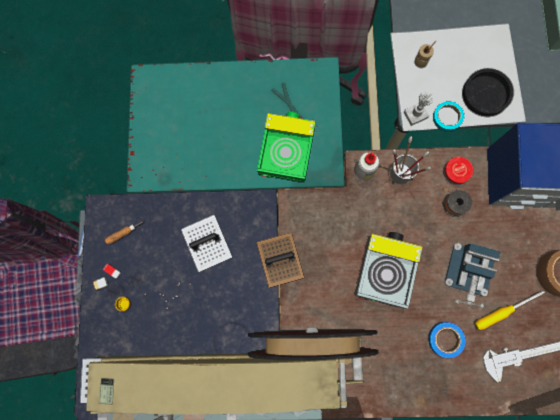

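View pics/side0.png

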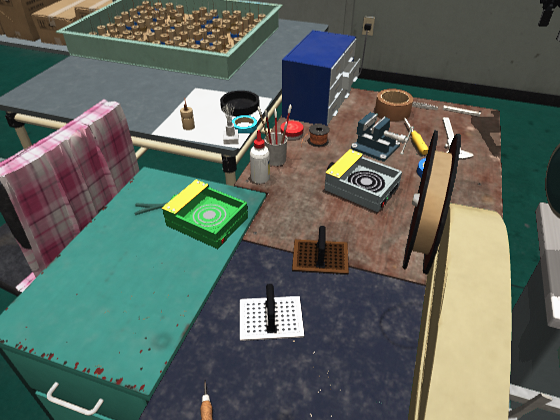

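The top view shows three candidates for the fixture and plates:
- White plate at about (206,242), with a brown plate at (281,260).
- Grey box with a yellow lip at (390,270), lip toward image-up, which is +x.
- Green box at (288,148), the look-alike to leave alone.

The white plate and the grey box fit the description. I'll check both in an enlarged crop.

```bash
cat > h.py <<'E'
import numpy as np, cv2
from bench import ctrl
def ray(n,uv,z):
    c=ctrl.get_calibration(n); K,R,t=c["intrinsics"],c["R"],c["t"]
    uv=np.atleast_2d(np.asarray(uv,float))
    d=(np.linalg.inv(K)@np.c_[uv,np.ones(len(uv))].T).T@R
    o=-R.T@t
    return o+d*((z-o[2])/d[:,2])[:,None]
def proj(n,X):
    c=ctrl.get_calibration(n); p=(c["R"]@np.atleast_2d(X).T).T+c["t"]; p=p@c["intrinsics"].T
    return p[:,:2]/p[:,2:]
def big(m):
    cs,_=cv2.findContours(m.astype(np.uint8),cv2.RETR_EXTERNAL,cv2.CHAIN_APPROX_NONE)
    return max(cs,key=cv2.contourArea)
E
python3 - <<'E'
from h import *
im=cv2.imread("pics/top0.png")
a=cv2.resize(im[200:320,165:285],None,fx=3.3,fy=3.3,interpolation=2)
b=cv2.resize(im[210:330,335:455],None,fx=3.3,fy=3.3,interpolation=2)
cv2.imwrite("pics/crop0.png",np.hstack([a,b]))
hsv=cv2.cvtColor(im,cv2.COLOR_BGR2HSV)
def rect(mask,roi,z,name):
    m=np.zeros(mask.shape,np.uint8); y0,y1,x0,x1=roi; m[y0:y1,x0:x1]=mask[y0:y1,x0:x1]
    m=cv2.morphologyEx(m*255,cv2.MORPH_CLOSE,np.ones((5,5)))
    c=big(m)[:,0,:]
    P=ray("top",c,z)[:,:2]
    r=cv2.minAreaRect((P*1000).astype(np.float32)); print(name,r, cv2.boxPoints(r).round(1).tolist())
white=((hsv[...,1]<40)&(hsv[...,2]>150)).astype(np.uint8)
rect(white,(205,280,170,240),0.006,"plate")
yel=((hsv[...,0]>22)&(hsv[...,0]<35)&(hsv[...,1]>150)&(hsv[...,2]>120)).astype(np.uint8)
rect(yel,(225,270,355,430),0.054,"lip")
gr=((hsv[...,1]<60)&(hsv[...,2]>110)).astype(np.uint8)
rect(gr|yel,(225,312,350,430),0.047,"box")
dk=(hsv[...,2]<60).astype(np.uint8)
rect(dk,(228,253,188,222),0.056,"handle")
E
```

```text
plate ((598.59912109375, 320.5815124511719), (104.64395141601562, 80.38534545898438), 22.613142013549805) [[534.7999877929688, 337.6000061035156], [565.7999877929688, 263.3999938964844], [662.4000244140625, 303.6000061035156], [631.4000244140625, 377.79998779296875]]
lip ((571.3193359375, -85.27202606201172), (107.13895416259766, 35.243934631347656), 73.6032485961914) [[539.2999877929688, -131.6999969482422], [573.0999755859375, -141.60000610351562], [603.2999877929688, -38.900001525878906], [569.5, -28.899999618530273]]
box ((524.7564086914062, -72.55431365966797), (109.7264633178711, 134.42056274414062), 73.5278091430664) [[444.70001220703125, -106.0999984741211], [573.7000122070312, -144.1999969482422], [604.7999877929688, -39.0], [475.8999938964844, -0.8999999761581421]]
handle ((594.3513793945312, 314.8518371582031), (18.6009464263916, 61.73948287963867), 23.21478843688965) [[573.5999755859375, 339.6000061035156], [598.0, 282.79998779296875], [615.0999755859375, 290.1000061035156], [590.7000122070312, 346.8999938964844]]
```

View pics/crop0.png

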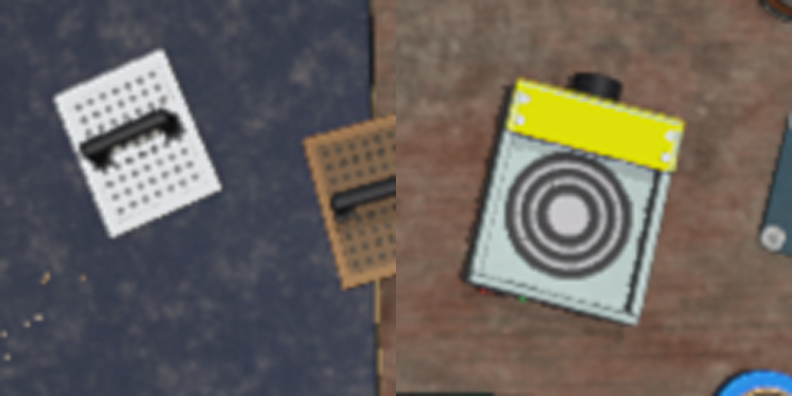

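The crop confirms it: left is the white plate with dark holes and the bow handle, and right is the grey box with the yellow lip at its upper end.

The tool always points down, so I'll grip the bar by its ends. The plate can then pivot about the jaw axis when I tilt it against the low end wall. Next I'll work out obstacle heights and the moves.

```bash
cat >> h.py <<'E'
from scipy.spatial.transform import Rotation as Ro
def Rt(o): return Ro.from_euler("xyz",o).as_matrix()
PL=np.array([.597,.319]); PY=np.radians(22.6)
SE=np.array([.5245,-.072]); SY=np.radians(-16.4)
def seatpt(x,y,z):
    c,s=np.cos(SY),np.sin(SY); return np.array([SE[0]+c*x-s*y,SE[1]+s*x+c*y,.026+z])
def go(target,yaw):
    """tool-axis shift (cm) in present frame, after/before turn, for jaw axis along yaw+90deg"""
    s=ctrl.observe(); R=Rt(s["orientation"]); d=np.asarray(target)-s["position"]
    j=np.array([-np.sin(yaw),np.cos(yaw),0]); jt=R.T@j
    a=np.arctan2(-jt[1],jt[2])   # turn about x taking z to jt
    a=(a+np.pi/2)%np.pi-np.pi/2
    print("pos",s["position"].round(4),"F",s["contact_force"].round(1),"w",round(s["width"],4),"t",round(s["clock"],2),"q",s["q"].round(2))
    print("tool d cm",(R.T@d*100).round(2),"turn",a.round(3),"after-turn d",(Ro.from_euler("x",a).as_matrix().T@R.T@d*100).round(2))
E
python3 - <<'E'
from h import *
s=ctrl.observe(); print(Rt(s["orientation"]).round(3))
go([*PL,.15],PY)
# spool: triangulate
def tri(a,b):
    A=[]
    for n,uv in (("top",a),("side",b)):
        c=ctrl.get_calibration(n);P=c["intrinsics"]@np.c_[c["R"],c["t"]]
        A.append((P,np.array(uv,float).reshape(2,1)))
    X=cv2.triangulatePoints(A[0][0],A[1][0],A[0][1],A[1][1]);X=(X[:3]/X[3]).ravel();print(X.round(3),proj("top",X),proj("side",X))
print(ray("top",[(250,334),(376,332),(250,356),(376,358),(90,362),(340,358)],.1).round(3))
for z in (.15,.2,.25): print(z,ray("side",[(455,135),(430,155)],z).round(3), ray("top",[(312,330),(312,356)],z).round(3))
print("clean bar side proj",proj("side",[[*PL,.049]]),proj("side",[seatpt(32,0,24),seatpt(-60,48,21),seatpt(-60,-48,21),seatpt(0,0,0)]).round(1))
E
```

```text
[[-0.     0.935  0.355]
 [ 0.001  0.355 -0.935]
 [-1.     0.    -0.001]]
pos [ 0.1863 -0.4906  0.2306] F [-0.1 -0.3  0.3] w 0.0853 t 0.1 q [-1.28  0.05  1.4  -0.    1.69 -0.07]
tool d cm [  8.15  67.13 -61.09] turn -0.032 after-turn d [  8.15  69.03 -58.94]
[[ 0.403  0.216  0.1  ]
 [ 0.402 -0.03   0.1  ]
 [ 0.362  0.216  0.1  ]
 [ 0.353 -0.027  0.1  ]
 [ 0.356  0.531  0.1  ]
 [ 0.354  0.042  0.1  ]]
0.15 [[ 0.362 -0.116  0.15 ]
 [ 0.403 -0.027  0.15 ]] [[0.41  0.096 0.15 ]
 [0.364 0.097 0.15 ]]
0.2 [[ 0.37  -0.028  0.2  ]
 [ 0.406  0.052  0.2  ]] [[0.412 0.097 0.2  ]
 [0.368 0.098 0.2  ]]
0.25 [[0.377 0.06  0.25 ]
 [0.41  0.13  0.25 ]] [[0.414 0.098 0.25 ]
 [0.372 0.099 0.25 ]]
clean bar side proj [[271.92996269 300.89199547]] [[ 1.05083e+04  1.21879e+04]
 [ 1.37700e+02 -9.80000e+00]
 [-3.32250e+03  1.08890e+03]
 [ 3.63100e+02  1.80700e+02]]
```

step_arm(moves=[1, 0, 4.1, -0.7, -0.032, 1, 0, 4.1, -0.7, 0, 1, 0, 4.1, -0.7, 0, 1, 0, 4.1, -0.7, 0, 1, 0, 4.1, -0.7, 0, 1, 0, 4.1, -0.7, 0, 1, 0, 4.1, -0.7, 0, 1, 0, 4.1, -0.7, 0], grip_force=30)

```text
clock: 0.77
position: [0.4697, -0.3125, 0.231]
orientation: [-2.356, 1.57, 2.751]
contact_force: [-0.2, -1.0, 0.9]
width: 0.0854
```

step_arm(moves=[1, 0, 2.26, -3.33, 0, 1, 0, 2.26, -3.33, 0, 1, 0, 2.26, -3.33, 0, 1, 0, 2.26, -3.33, 0, 1, 0, 2.26, -3.33, 0, 1, 0, 2.26, -3.33, 0, 1, 0, 2.26, -3.33, 0, 1, 0, 2.26, -3.33, 0])

```text
clock: 1.43
position: [0.5325, 0.0033, 0.231]
orientation: [-1.716, 1.57, -2.892]
contact_force: [0.5, -0.0, 0.2]
width: 0.0854
```

Run:
```python
from h import *
go([*PL,.15],PY)
```

```text
pos [0.5325 0.0033 0.231 ] F [ 0.5 -0.   0.2] w 0.0854 t 1.43 q [-0.06  0.07  1.38 -0.    1.69  1.11]
tool d cm [  8.09  18.1  -26.66] turn 0.0 after-turn d [  8.09  18.09 -26.67]
```

step_arm(moves=[1, 0.5, 2.26, -3.33, 0, 1, 0.5, 2.26, -3.33, 0, 1, 1, 2.26, -3.33, 0, 1, 1, 2.26, -3.33, 0, 1, 1.2, 2.26, -3.33, 0, 1, 1.2, 2.26, -3.33, 0, 1, 1.2, 2.26, -3.33, 0, 1, 1.2, 2.26, -3.33, 0])

```text
clock: 2.1
position: [0.5966, 0.3175, 0.1524]
orientation: [-1.353, 1.57, -2.529]
contact_force: [0.3, 0.1, 1.1]
width: 0.0852
```

step_arm(moves=[1, 0, 0, 0, 0, 1, 0, 0, 0, 0])

```text
clock: 2.27
position: [0.5957, 0.3171, 0.1501]
orientation: [-1.497, 1.565, -2.67]
contact_force: [-0.4, -0.0, 1.5]
width: 0.0857
```

Run:
```python
from h import *
go([*PL,.027],PY)
c=ctrl.get_calibration("wrist"); im=ctrl.snapshot("wrist")
cv2.imwrite("pics/w1.png",im[:,:,::-1])
print(proj("wrist",[[*PL,.049],[*PL,.056]]), (-c["R"].T@c["t"]).round(3))
np.savez("w1.npz",**c)
```

```text
pos [0.5957 0.3171 0.1501] F [-0.4 -0.   1.5] w 0.0857 t 2.27 q [ 0.43  0.52  1.01 -0.    1.62  1.61]
tool d cm [12.31  0.26 -0.13] turn 0.003 after-turn d [12.31  0.26 -0.13]
[[276.37283564 204.80069877]
 [276.29495307 207.34162932]] [0.663 0.346 0.292]
```

View pics/w1.png

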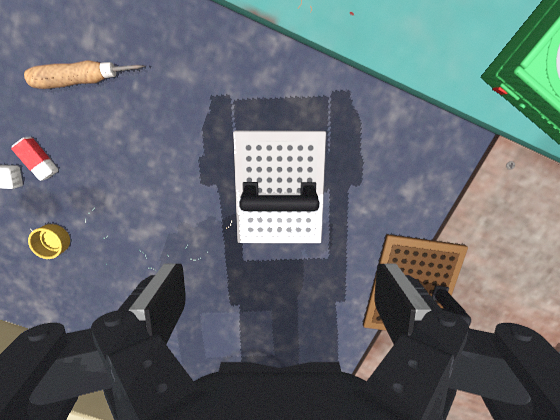

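The wrist view shows the white plate with the black bar spanning about columns 240–319 and rows 193–211. The used plate is well to the right, at (415,280).

Run:
```python
from h import *
im=cv2.imread("pics/w1.png"); g=im.max(2)
P=ray("wrist",[(240,202),(319,202),(279.5,202)],.050); print(P.round(4))
w=((im.min(2)>140)).astype(np.uint8); m=np.zeros_like(w); m[120:255,225:335]=w[120:255,225:335]
m=cv2.morphologyEx(m,cv2.MORPH_CLOSE,np.ones((25,25)))
c=big(m)[:,0,:]; Q=ray("wrist",c,.006)[:,:2]*1000
print(cv2.minAreaRect(Q.astype(np.float32)))
d=P[1]-P[0]; print(np.degrees(np.arctan2(d[1],d[0])), np.linalg.norm(d))
go([*P[2][:2],.03],PY)
```

```text
[[0.5884 0.3462 0.05  ]
 [0.6122 0.2893 0.05  ]
 [0.6003 0.3177 0.05  ]]
((598.002197265625, 322.4953308105469), (103.45207214355469, 90.28284454345703), 22.696086883544922)
-67.29702509698643 0.0616447259018276
pos [0.5964 0.3157 0.1522] F [0.8 0.9 0.4] w 0.0855 t 2.32 q [ 0.43  0.51  1.01 -0.    1.62  1.61]
tool d cm [12.22  0.46 -0.04] turn 0.001 after-turn d [12.22  0.46 -0.04]
```

step_arm(moves=[1, 3, 0.35, -0.15, 0, 1, 3, 0, 0, 0, 1, 3, 0, 0, 0, 1, 1.8, 0, 0, 0, 1, 1.3, 0, 0, 0, 1, 0, 0, 0, 0])

```text
clock: 2.82
position: [0.5987, 0.3163, 0.0304]
orientation: [-1.467, 1.567, -2.645]
contact_force: [0.1, -0.3, -0.1]
width: 0.0855
```

Run:
```python
from h import *
go([.599,.319,.030],PY)
cv2.imwrite("pics/s2.png",cv2.resize(ctrl.snapshot("side")[200:360,180:380,::-1],None,fx=3.5,fy=3.5))
cv2.imwrite("pics/w2.png",ctrl.snapshot("wrist")[:,:,::-1])
```

```text
pos [0.5987 0.3163 0.0304] F [ 0.1 -0.3 -0.1] w 0.0855 t 2.82 q [ 0.43  0.62  1.11 -0.    1.42  1.61]
tool d cm [ 0.04  0.13 -0.23] turn -0.001 after-turn d [ 0.04  0.13 -0.23]
```

View pics/s2.png

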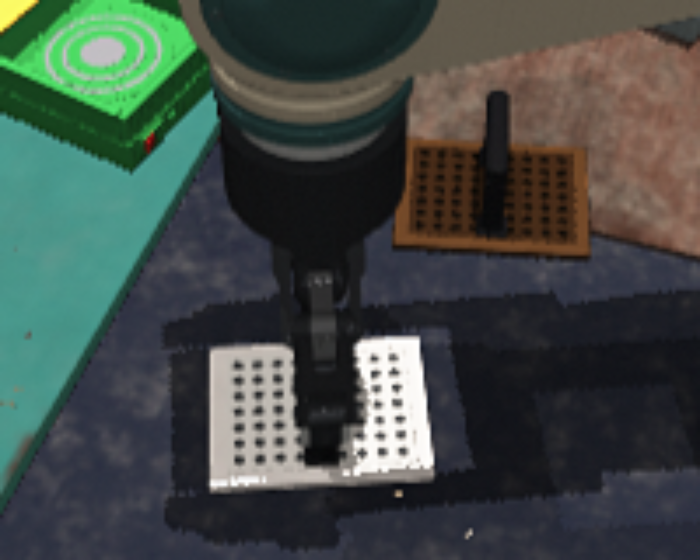

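View pics/w2.png

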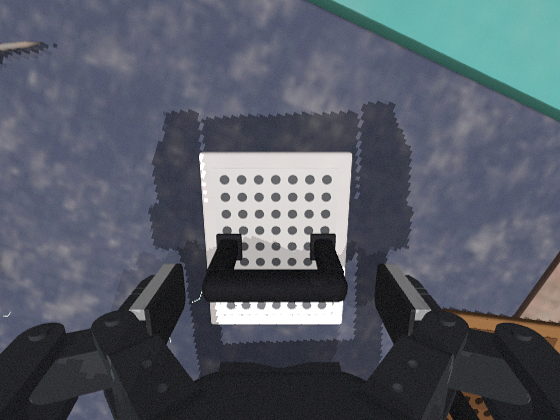

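The bar sits between the pads, with the pad mid-column at about 280 and the bar at 276. I'll drop 4 mm and close.

step_arm(moves=[1, 0.4, 0.1, -0.15, 0, 0.5, 0, 0, 0, 0, 0.5, 0, 0, 0, 0, 0.3, 0, 0, 0, 0, 0.3, 0, 0, 0, 0, 0.3, 0, 0, 0, 0], grip_force=30)

```text
clock: 3.42
position: [0.6004, 0.3204, 0.03]
orientation: [1.611, 1.569, 0.435]
contact_force: [-1.5, 0.1, 6.0]
width: 0.0612
```

step_arm(moves=[0.3, 0, 0, 0, 0, 0.3, 0, 0, 0, 0, 0.3, -1.5, 0, 0, 0, 0.3, -2, 0, 0, 0, 0.3, -2, 0, 0, 0, 0.3, 0, 0, 0, 0])

```text
clock: 3.92
position: [0.6018, 0.3209, 0.0893]
orientation: [1.596, 1.563, 0.42]
contact_force: [0.6, 0.0, 0.3]
width: 0.0609
```

Run:
```python
from h import *
go([.599,.319,.030],PY)
cv2.imwrite("pics/s3.png",cv2.resize(ctrl.snapshot("side")[150:350,180:400,::-1],None,fx=3,fy=3))
cv2.imwrite("pics/w3.png",ctrl.snapshot("wrist")[:,:,::-1])
```

```text
pos [0.6018 0.3209 0.0893] F [0.6 0.  0.3] w 0.0609 t 3.92 q [ 0.44  0.57  1.06 -0.    1.51  1.61]
tool d cm [ 5.93 -0.38  0.07] turn 0.0 after-turn d [ 5.93 -0.38  0.07]
```

View pics/s3.png

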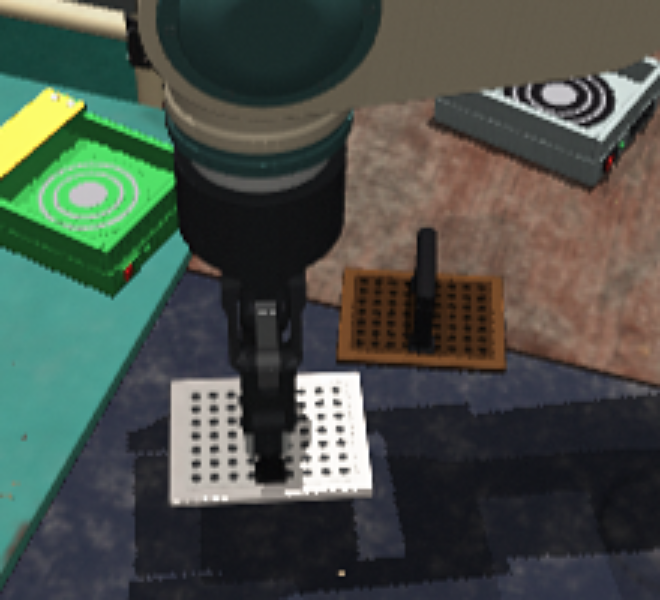

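View pics/w3.png

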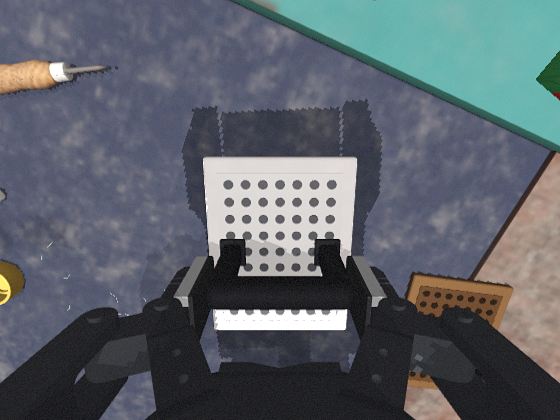

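The plate is held by the bar ends, flat, and lifted about 55 mm. Next I'll raise it and turn it to the box's yaw.

Run:
```python
from h import *
s=ctrl.observe(); X=s["position"]
for z in np.arange(.055,.085,.003):
    P=ray("wrist",[(204,157),(356,157)],z); print(z.round(3),np.linalg.norm(P[1]-P[0]).round(4),end=" | ")
print(); go([*seatpt(-.040,0,0)[:2],.17],SY)
```

```text
0.055 0.0799 | 0.058 0.0785 | 0.061 0.0771 | 0.064 0.0757 | 0.067 0.0743 | 0.07 0.0729 | 0.073 0.0715 | 0.076 0.0701 | 0.079 0.0687 | 0.082 0.0673 | 0.085 0.0659 | 
pos [0.6002 0.3201 0.0843] F [-0.3  0.2 -2.5] w 0.0618 t 4.02 q [ 0.44  0.57  1.07 -0.    1.5   1.61]
tool d cm [ -8.6  -25.16  30.77] turn 0.681 after-turn d [-8.6  -0.18 39.75]
```

step_arm(moves=[0.3, -1.2, 0, 0, 0.0973, 0.3, -1.2, 0, 0, 0.0973, 0.3, -1.2, 0, 0, 0.0973, 0.3, -1.2, 0, 0, 0.0973, 0.3, -1.2, 0, 0, 0.0973, 0.3, -1.2, 0, 0, 0.0973, 0.3, -1.2, 0, 0, 0.0973, 0.3, 0, 0, 2, 0])

```text
clock: 4.68
position: [0.5943, 0.3031, 0.168]
orientation: [2.847, 1.569, 0.987]
contact_force: [-0.2, -0.5, -0.2]
width: 0.0614
```

step_arm(moves=[0.3, 0, 0, 4, 0, 0.3, 0, 0, 4, 0, 0.3, 0, 0, 4, 0, 0.3, 0, 0, 4, 0, 0.3, 0, 0, 4, 0, 0.3, 0, 0, 4, 0, 0.3, 0, 0, 4, 0, 0.3, 0, 0, 4, 0])

```text
clock: 5.35
position: [0.5021, -0.0077, 0.1657]
orientation: [-1.329, 1.568, 3.098]
contact_force: [0.9, 0.6, -1.8]
width: 0.0616
```

step_arm(moves=[0.3, 0, 0, 3, 0, 0.3, 0, 0, 2, 0, 0.3, 0, 0, 0, 0, 0.3, 0, 0, 0, 0])

```text
clock: 5.68
position: [0.4889, -0.0547, 0.1661]
orientation: [-1.536, 1.568, 2.888]
contact_force: [0.8, 0.2, -1.6]
width: 0.0613
```

Run:
```python
from h import *
go([*seatpt(-.040,0,0)[:2],.12],SY)
cv2.imwrite("pics/s4.png",cv2.resize(ctrl.snapshot("side")[60:260,280:500,::-1],None,fx=3,fy=3))
cv2.imwrite("pics/w4.png",ctrl.snapshot("wrist")[:,:,::-1])
go([*seatpt(-.040,0,0)[:2],.12],SY)
```

```text
pos [ 0.4889 -0.0547  0.1661] F [ 0.8  0.2 -1.6] w 0.0613 t 5.68 q [-0.19 -0.01  1.59  0.    1.56  1.67]
tool d cm [ 4.61 -0.08  0.65] turn -0.002 after-turn d [ 4.61 -0.08  0.65]
pos [ 0.4895 -0.0534  0.1666] F [ 1.1  0.1 -2.4] w 0.0612 t 5.78 q [-0.18 -0.01  1.59  0.    1.56  1.67]
tool d cm [ 4.66 -0.11  0.79] turn 0.0 after-turn d [ 4.66 -0.11  0.79]
```

View pics/s4.png

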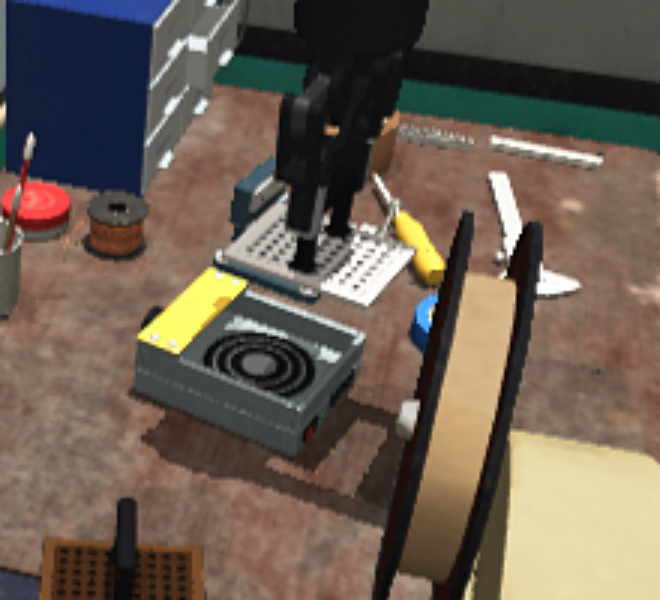

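View pics/w4.png

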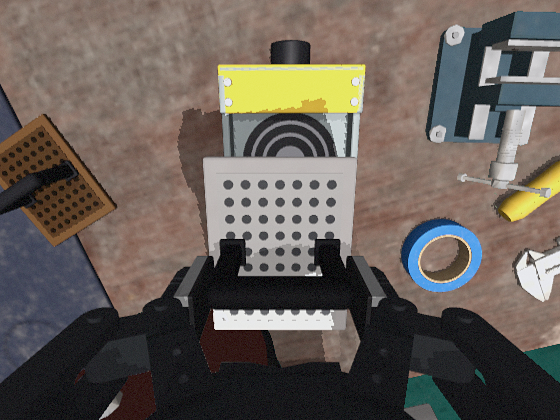

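The wrist view shows the plate held square to the box, with the yellow lip at about columns 220–364 and rows 66–112. I'll refine the lip's position from this view.

Run:
```python
from h import *
im=cv2.imread("pics/w4.png"); hsv=cv2.cvtColor(im,cv2.COLOR_BGR2HSV)
y=((hsv[...,0]>20)&(hsv[...,0]<36)&(hsv[...,1]>120)&(hsv[...,2]>110)).astype(np.uint8)
y[:, :200]=0;y[:,380:]=0;y[150:]=0
y=cv2.morphologyEx(y,cv2.MORPH_CLOSE,np.ones((15,15)))
c=big(y)[:,0,:];Q=ray("wrist",c,.054)[:,:2]*1000
r=cv2.minAreaRect(Q.astype(np.float32)); print(r, r[0])
yaw=r[2]-90 if r[2]>45 else r[2]
u=np.array([np.cos(np.radians(yaw)),np.sin(np.radians(yaw))]); print("yaw",yaw,"seat from lip",np.array(r[0])-49*u)
# plate front edge, top at tcp -.0305+.006+...
s=ctrl.observe();
for zz in (s["position"][2]-.030+.006,s["position"][2]-.035+.006):
    P=ray("wrist",[(204,157),(356,157)],zz); print(zz,np.linalg.norm(P[1]-P[0]))
    d=P.mean(0)-s["position"]; print("front mid rel tcp along/lat",(d[:2]@u*1000).round(1),(d[:2]@[-u[1],u[0]]*1000).round(1))
```

```text
((571.6781616210938, -86.33415985107422), (107.2113037109375, 33.944496154785156), 74.09994506835938) (571.6781616210938, -86.33415985107422)
yaw -15.900054931640625 seat from lip [524.55285032 -72.91011295]
0.14261521469896757 0.0773794844602694
front mid rel tcp along/lat 49.8 -0.6
0.13761521469896756 0.07971392760283191
front mid rel tcp along/lat 49.1 -0.6
```

```bash
sed -i 's/^SE=.*/SE=np.array([.5245,-.0725]); SY=np.radians(-16.2)/' h.py
python3 - <<'E'
from h import *
s=ctrl.observe();T=s["position"];u=np.array([np.cos(SY),np.sin(SY)]);v=np.array([-u[1],u[0]])
for dz in (.028,.032,.036,.04):
    L=[]
    for a,b in ((-.0525,.04),(.0515,.04)):
        L.append([*(T[:2]+u*a+v*b),T[2]-dz])
    print(dz,((proj("side",L)-[280,60])*3).round(0).tolist())
go([*seatpt(-.040,0,0)[:2],.12],SY)
E
python3 - <<'E'
import cv2
im=cv2.imread("pics/s4.png");cv2.imwrite("pics/s4c.png",cv2.resize(im[170:320,190:430],None,fx=3,fy=3))
E
```

```text
0.028 [[365.0, 309.0], [219.0, 256.0]]
0.032 [[364.0, 314.0], [218.0, 261.0]]
0.036 [[363.0, 319.0], [218.0, 267.0]]
0.04 [[362.0, 324.0], [217.0, 272.0]]
pos [ 0.4895 -0.0534  0.1666] F [ 1.1  0.1 -2.4] w 0.0612 t 5.78 q [-0.18 -0.01  1.59  0.    1.56  1.67]
tool d cm [ 4.66 -0.1   0.85] turn -0.003 after-turn d [ 4.66 -0.1   0.85]
```

View pics/s4c.png

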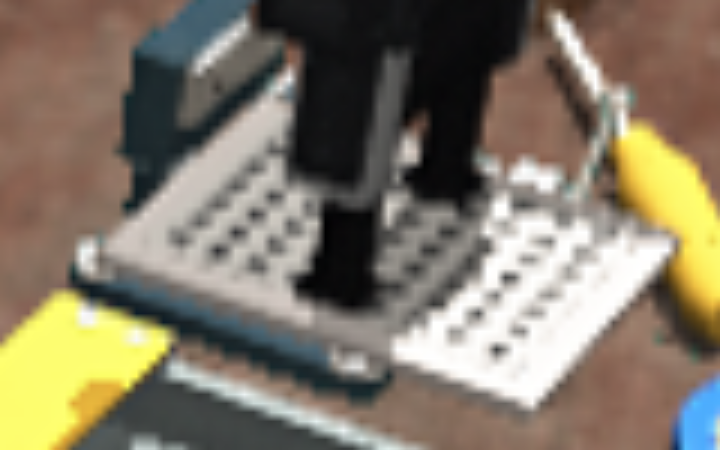

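The numbers agree across views: the seat is at (0.5245, -0.0725), yaw -16.2°, and the plate's underside is about 30 mm above… correction, below the TCP. I'll lower so the underside is just above the end wall.

step_arm(moves=[0.3, 2, -0.1, 0.42, 0, 0.3, 2, 0, 0.42, 0, 0.3, 2, 0, 0, 0, 0.3, 2, 0, 0, 0, 0.3, 0.5, 0, 0, 0, 0.3, 0, 0, 0, 0, 0.3, 0, 0, 0, 0])

```text
clock: 6.37
position: [0.4868, -0.0613, 0.0832]
orientation: [1.615, 1.57, -0.241]
contact_force: [-0.2, -0.3, -1.4]
width: 0.0613
```

Run:
```python
from h import *
go([*seatpt(-.040,0,0)[:2],.077],SY)
cv2.imwrite("pics/s5.png",cv2.resize(ctrl.snapshot("side")[110:230,300:440,::-1],None,fx=5,fy=5))
go([*seatpt(-.040,0,0)[:2],.077],SY)
```

```text
pos [ 0.4868 -0.0613  0.0832] F [-0.2 -0.3 -1.4] w 0.0613 t 6.37 q [-0.2   0.06  1.7  -0.    1.39  1.66]
tool d cm [ 0.62 -0.07  0.03] turn -0.002 after-turn d [ 0.62 -0.07  0.03]
pos [ 0.4872 -0.0615  0.0839] F [ 0.6 -0.7 -1.2] w 0.0618 t 6.42 q [-0.2   0.06  1.69 -0.    1.39  1.66]
tool d cm [ 0.69 -0.12  0.01] turn -0.003 after-turn d [ 0.69 -0.12  0.01]
```

View pics/s5.png

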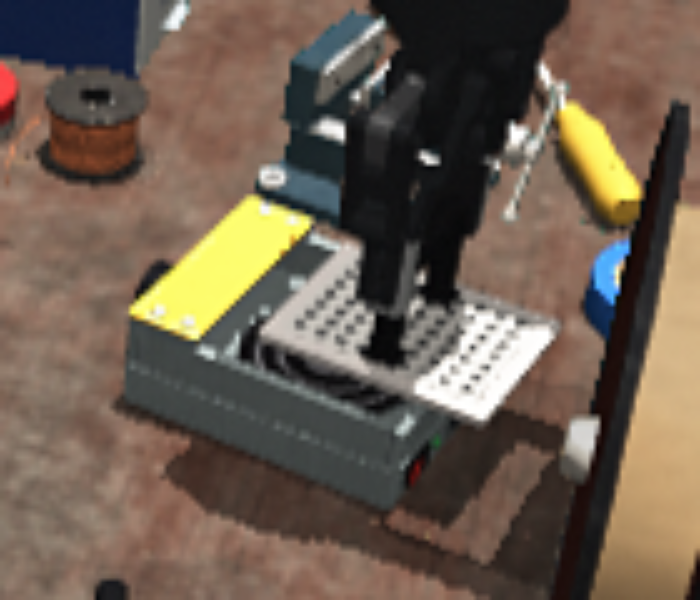

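The plate is over the recess with its rear overhanging the end wall, clear of the lip. I'll go down to contact, then down and forward so the wall tips the rear edge up.

step_arm(moves=[0.3, 0.3, -0.05, 0, 0, 0.3, 0.3, 0, 0, 0, 0.3, 0, 0, 0, 0])

```text
clock: 6.67
position: [0.4859, -0.0617, 0.0766]
orientation: [1.477, 1.571, -0.38]
contact_force: [0.5, -0.3, -1.4]
width: 0.0612
```

step_arm(moves=[0.3, 0.2, 0.15, 0, 0, 0.3, 0.2, 0.2, 0, 0, 0.3, 0, 0, 0, 0])

```text
clock: 6.92
position: [0.4904, -0.063, 0.0743]
orientation: [1.656, 1.568, -0.201]
contact_force: [-1.1, 0.8, 6.4]
width: 0.0613
```

step_arm(moves=[0.3, 0.2, 0.3, 0, 0, 0.3, 0.2, 0.3, 0, 0, 0.3, 0.1, 0.2, 0, 0, 0.3, 0, 0, 0, 0])

```text
clock: 7.25
position: [0.4982, -0.0653, 0.0693]
orientation: [1.684, 1.568, -0.173]
contact_force: [-0.4, 0.4, 7.1]
width: 0.0614
```

Run:
```python
from h import *
go([*seatpt(-.027,0,0)[:2],.0686],SY)
cv2.imwrite("pics/s6.png",cv2.resize(ctrl.snapshot("side")[110:230,300:440,::-1],None,fx=5,fy=5))
```

```text
pos [ 0.4982 -0.0653  0.0693] F [-0.4  0.4  7.1] w 0.0614 t 7.25 q [-0.2   0.11  1.68  0.    1.36  1.65]
tool d cm [ 0.07  0.03 -0.04] turn -0.004 after-turn d [ 0.07  0.03 -0.04]
```

View pics/s6.png

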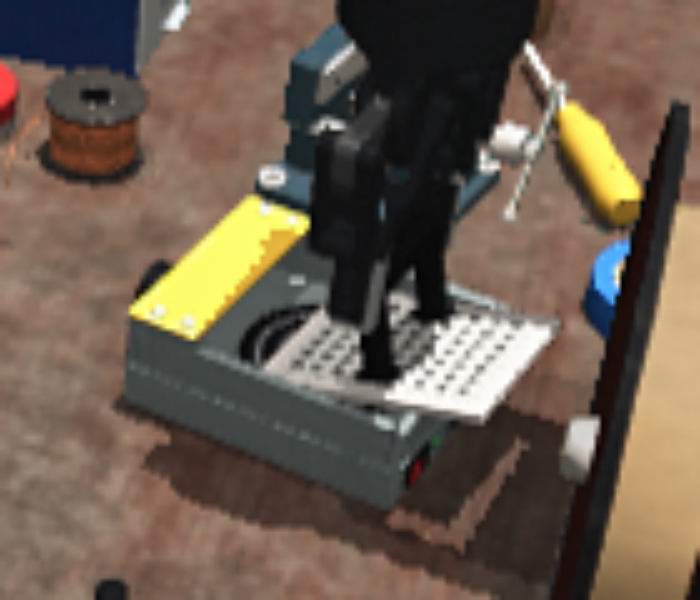

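The tilt works: the front edge is down in the recess and the rear is up on the wall. I'll measure the angle from the plate's left-hand corners.

```bash
cat >> h.py <<'E'
def onplane(uv,ys,n="side"):
    """intersect pixel ray with vertical plane seat-y=ys ; returns seat coords mm"""
    A=ray(n,uv,0.0);B=ray(n,uv,.1);c,s=np.cos(SY),np.sin(SY);v=np.array([-s,c])
    out=[]
    for a,b in zip(A,B):
        fa=(a[:2]-SE)@v-ys; fb=(b[:2]-SE)@v-ys; p=a+(b-a)*fa/(fa-fb)
        out.append([((p[:2]-SE)@[c,s])*1000,ys*1000,(p[2]-.026)*1000])
    return np.array(out).round(1)
E
python3 - <<'E'
from h import *
p=onplane([(397.4,194.8),(352.4,183)],.040);print(p)
d=p[1]-p[0];print(np.degrees(np.arctan2(-d[2],d[0])),np.hypot(d[0],d[2]))
im=cv2.imread("pics/s6.png");cv2.imwrite("pics/s6c.png",cv2.resize(im[280:460,220:580],None,fx=2.2,fy=2.2))
E
```

```text
[[-93.9  40.   30.5]
 [  7.   40.   15.5]]
8.455778447389594 102.0088721631604
```

View pics/s6c.png

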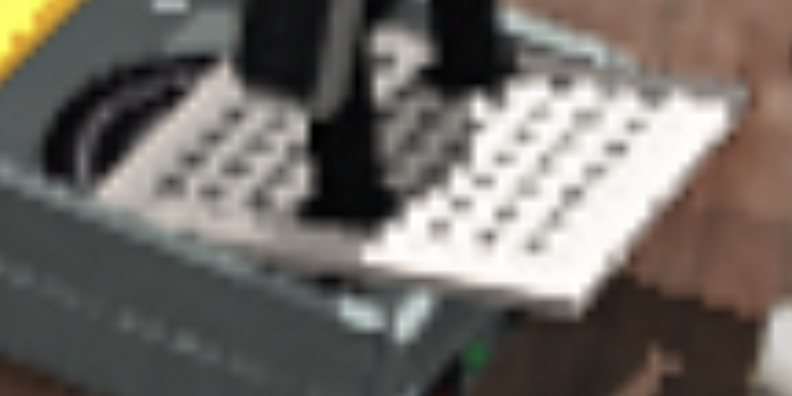

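step_arm(moves=[0.3, -0.4, 0, 0, 0, 0.3, -0.4, 0, 0, 0, 0.3, 0, 1, 0, 0, 0.3, 0, 0, 0, 0, 0.3, 0, 0, 0, 0])

```text
clock: 7.72
position: [0.5065, -0.0679, 0.0756]
orientation: [-1.242, 1.57, -3.099]
contact_force: [-0.9, 0.0, -1.3]
width: 0.0611
```

Run:
```python
from h import *
go([*seatpt(-.017,0,0)[:2],.0766],SY)
im=ctrl.snapshot("side")[:,:,::-1]
cv2.imwrite("pics/s7.png",cv2.resize(im[150:210,330:410],None,fx=9,fy=9,interpolation=2))
cv2.imwrite("pics/w7.png",ctrl.snapshot("wrist")[:,:,::-1])
```

```text
pos [ 0.5065 -0.0679  0.0756] F [-0.9  0.  -1.3] w 0.0611 t 7.72 q [-0.21  0.12  1.64 -0.    1.38  1.65]
tool d cm [-0.1   0.16 -0.06] turn -0.004 after-turn d [-0.1   0.16 -0.06]
```

View pics/s7.png

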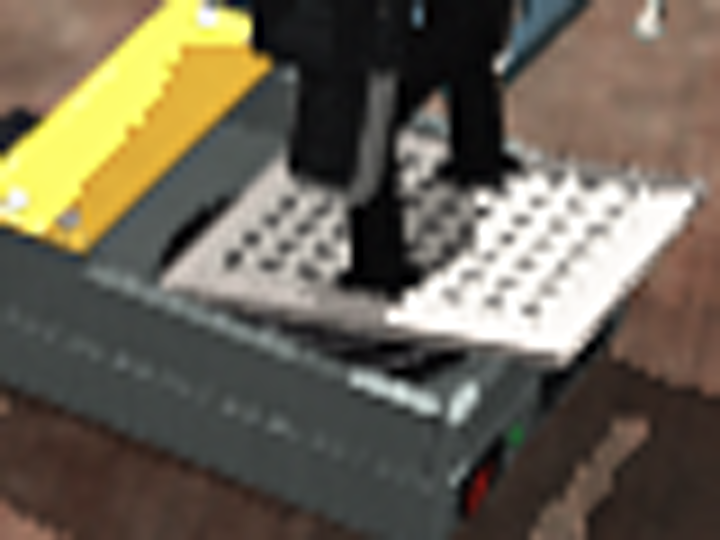

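View pics/w7.png

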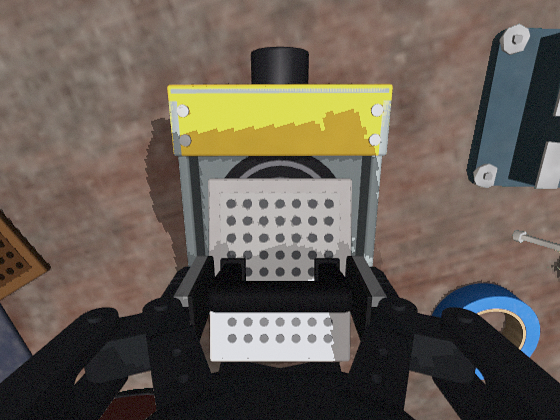

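Run:
```python
from h import *
for ys in (.037,.040,.043):
    p=onplane([(330+572/9,150+348/9),(330+162/9,150+278/9)],ys)
    d=p[1]-p[0];print(p.tolist(),np.degrees(np.arctan2(-d[2],d[0])),np.hypot(d[0],d[2]))
# wrist: apparent widths of front and rear top edges -> heights
for px in ([(209,180),(350,180)],[(211,360),(349,360)]):
    zs=np.linspace(.03,.1,71); w=[np.linalg.norm(np.diff(ray("wrist",px,z),axis=0)) for z in zs]
    z=zs[np.argmin(abs(np.array(w)-.08))]; P=ray("wrist",px,z).mean(0); print("z above floor",z-.026,"seat x",(P[:2]-SE)@[np.cos(SY),np.sin(SY)], "y",(P[:2]-SE)@[-np.sin(SY),np.cos(SY)])
```

```text
[[-82.5, 37.0, 39.2], [19.1, 37.0, 14.0]] 13.930041959314991 104.67855558804773
[[-83.5, 40.0, 41.6], [17.8, 40.0, 16.5]] 13.916405851455536 104.36330772833908
[[-84.5, 43.0, 44.0], [16.4, 43.0, 18.9]] 13.969418469637016 103.9750931713937
z above floor 0.009999999999999998 seat x 0.015773377097770665 y -0.0006147319730003022
z above floor 0.036000000000000004 seat x -0.08508718154237149 y -0.0006022335532045522
```

The tilt is about 14° by both views. The front top edge is at seat x ≈ 17 and about 15 mm up, and the rear is high and laterally centred. The rear bottom is then about 25 mm above the front edge, so it clears the 21 mm wall. I'll slide it under the lip.

step_arm(moves=[0.3, 0.2, 0.6, 0, 0, 0.3, 0, 0.8, 0, 0, 0.3, 0, 0.8, 0, 0, 0.3, 0, 0.6, 0, 0, 0.3, 0, 0, 0, 0, 0.3, 0, 0, 0, 0])

```text
clock: 8.32
position: [0.5337, -0.0758, 0.0735]
orientation: [-1.239, 1.57, -3.096]
contact_force: [-0.2, 0.1, -1.6]
width: 0.0617
```

Run:
```python
from h import *
go([*seatpt(.012,0,0)[:2],.0706],SY)
im=ctrl.snapshot("side")[:,:,::-1]
cv2.imwrite("pics/s8.png",cv2.resize(im[145:210,320:410],None,fx=8,fy=8,interpolation=2))
cv2.imwrite("pics/w8.png",ctrl.snapshot("wrist")[:,:,::-1])
```

```text
pos [ 0.5337 -0.0758  0.0735] F [-0.2  0.1 -1.6] w 0.0617 t 8.32 q [-0.21  0.2   1.56 -0.    1.38  1.65]
tool d cm [ 0.29  0.23 -0.07] turn -0.004 after-turn d [ 0.29  0.23 -0.06]
```

View pics/s8.png

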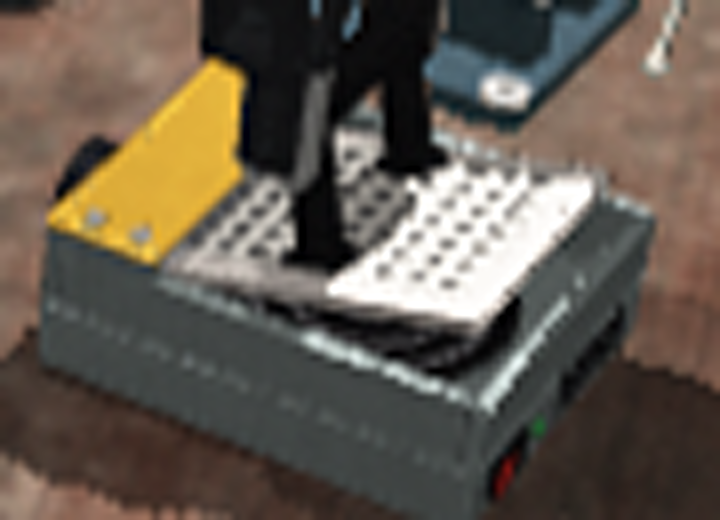

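View pics/w8.png

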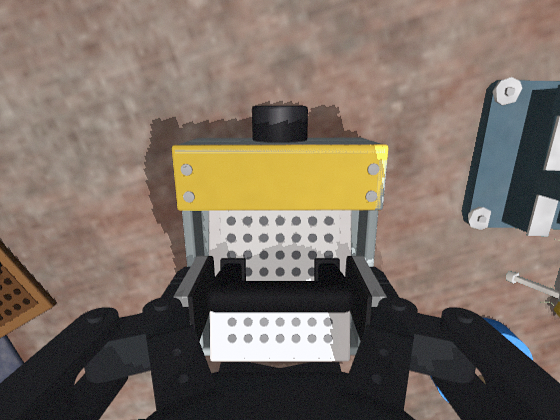

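The lip now covers the front edge, and the rear edge is inside the end wall, hovering above it. I'll go 4 mm further in, set the front edge on the floor, then roll the rear down.

step_arm(moves=[0.3, 0.1, 0.4, 0, 0, 0.3, 0.3, 0, 0, 0, 0.3, 0.2, 0, 0, 0, 0.3, 0, 0, 0, 0])

```text
clock: 8.75
position: [0.5368, -0.0767, 0.0669]
orientation: [-1.401, 1.57, 3.025]
contact_force: [0.1, 0.4, -1.1]
width: 0.0613
```

step_arm(moves=[0.3, 0.25, -0.28, 0, 0, 0.3, 0.25, -0.28, 0, 0, 0.3, 0.25, -0.28, 0, 0, 0.3, 0, 0, 0, 0])

```text
clock: 9.08
position: [0.5295, -0.0746, 0.0611]
orientation: [1.537, 1.568, -0.32]
contact_force: [-0.3, -0.7, 5.0]
width: 0.0614
```

Run:
```python
from h import *
go([*seatpt(-.003,0,0)[:2],.056],SY)
im=ctrl.snapshot("side")[:,:,::-1]
cv2.imwrite("pics/s9.png",cv2.resize(im[145:210,320:410],None,fx=8,fy=8,interpolation=2))
```

```text
pos [ 0.5295 -0.0746  0.0611] F [-0.3 -0.7  5. ] w 0.0614 t 9.08 q [-0.21  0.2   1.58 -0.    1.35  1.65]
tool d cm [ 0.51 -0.84 -0.06] turn -0.003 after-turn d [ 0.51 -0.84 -0.06]
```

View pics/s9.png

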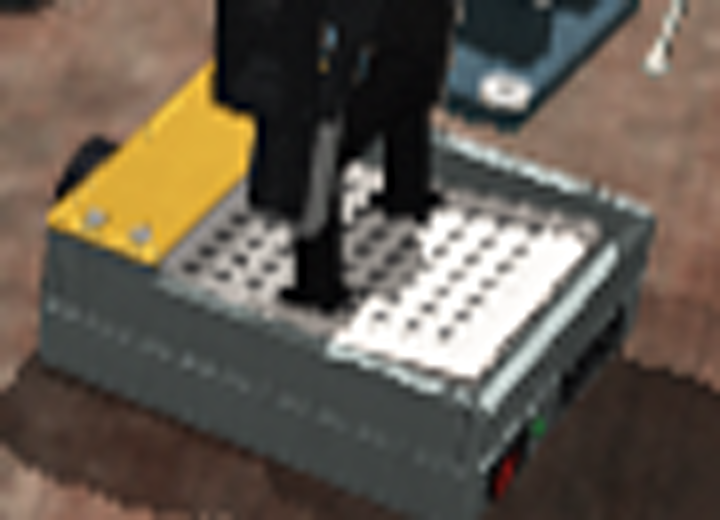

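step_arm(moves=[0.3, 0.2, -0.2, 0, 0, 0.3, 0.2, -0.2, 0, 0, 0.3, 0.15, -0.15, 0, 0, 0.3, 0, 0, 0, 0])

```text
clock: 9.47
position: [0.524, -0.0729, 0.0556]
orientation: [1.53, 1.569, -0.327]
contact_force: [-2.4, 0.4, 7.8]
width: 0.0615
```

Run:
```python
from h import *
go([*seatpt(0,0,0)[:2],.056],SY)
im=ctrl.snapshot("side")[:,:,::-1]
cv2.imwrite("pics/s10.png",cv2.resize(im[145:210,320:410],None,fx=8,fy=8,interpolation=2))
cv2.imwrite("pics/w10.png",ctrl.snapshot("wrist")[:,:,::-1])
```

```text
pos [ 0.524  -0.0729  0.0556] F [-2.4  0.4  7.8] w 0.0615 t 9.47 q [-0.21  0.2   1.61 -0.    1.34  1.65]
tool d cm [-0.04  0.03 -0.06] turn -0.004 after-turn d [-0.04  0.03 -0.06]
```

View pics/s10.png

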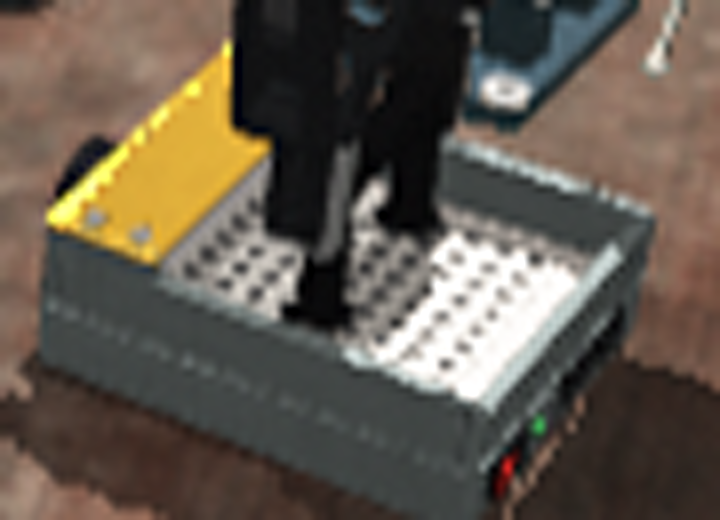

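View pics/w10.png

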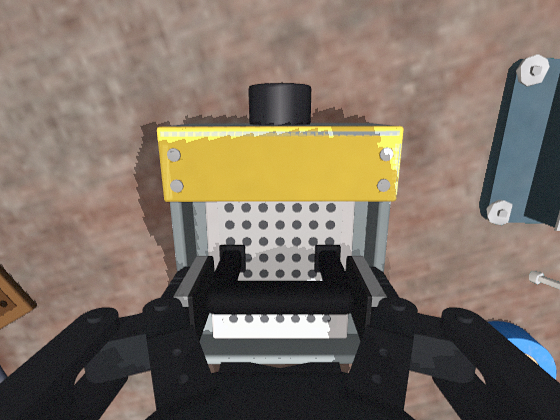

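The plate is down in the recess, and the bar height matches flat. I'll press another 2 mm to be sure, then open and lift off.

step_arm(moves=[0.3, 0.1, 0, 0, 0, 0.3, 0.1, 0, 0, 0, 0.3, 0, 0, 0, 0])

```text
clock: 9.82
position: [0.5239, -0.0728, 0.0541]
orientation: [1.618, 1.57, -0.239]
contact_force: [-6.4, 0.8, 11.5]
width: 0.0613
```

step_arm(moves=[0.85, -0.1, 0, 0, 0, 0.85, 0, 0, 0, 0, 0.95, 0, 0, 0, 0, 0.95, 0, 0, 0, 0])

```text
clock: 10.15
position: [0.5237, -0.0729, 0.0533]
orientation: [-1.361, 1.57, 3.065]
contact_force: [-0.3, -0.4, -0.4]
width: 0.0816
```

step_arm(moves=[0.95, -0.8, 0, 0, 0, 0.95, -1.5, 0, 0, 0, 0.95, -3, 0, 0, 0, 0.95, -4, 0, 0, 0, 0.95, -4, 0, 0, 0, 0.95, 0, 0, 0, 0])

```text
clock: 10.65
position: [0.5271, -0.0735, 0.1966]
orientation: [1.645, 1.556, -0.212]
contact_force: [0.9, -1.4, 1.0]
width: 0.0814
```

Run:
```python
from h import *
go([*seatpt(0,0,0)[:2],.056],SY)
im=ctrl.snapshot("side")[:,:,::-1]
cv2.imwrite("pics/s11.png",cv2.resize(im[135:210,310:410],None,fx=7.5,fy=7.5,interpolation=2))
cv2.imwrite("pics/w11.png",ctrl.snapshot("wrist")[:,:,::-1])
```

```text
pos [ 0.5271 -0.0735  0.1966] F [ 0.9 -1.4  1. ] w 0.0814 t 10.65 q [-0.21  0.07  1.45 -0.    1.61  1.65]
tool d cm [ 1.406e+01 -4.800e-01 -1.000e-02] turn -0.003 after-turn d [ 1.406e+01 -4.800e-01 -1.000e-02]
```

View pics/s11.png

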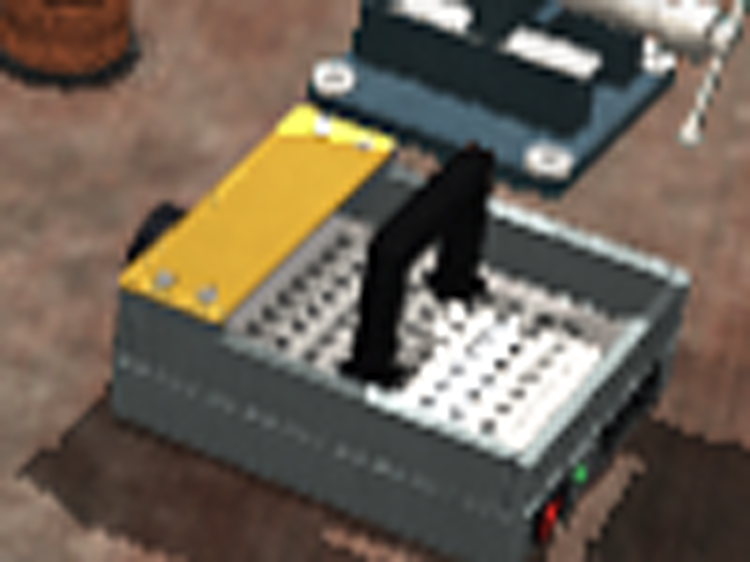

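View pics/w11.png

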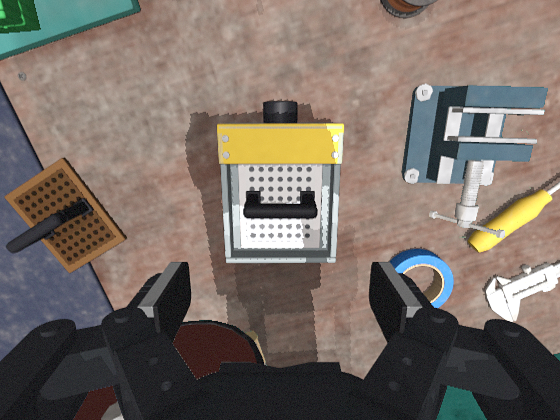

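The plate sits in the recess with the handle upright (wrist view bar at about (280,210)) and the gripper clear. As a check I'll measure the bar height and whether the rear is flat across the two views.

Run:
```python
from h import *
c,s=np.cos(SY),np.sin(SY)
im=cv2.imread("pics/w11.png")
cv2.imwrite("pics/w11c.png",cv2.resize(im[95:275,205:355],None,fx=3.3,fy=3.3,interpolation=2))
cw=ctrl.get_calibration("wrist");cs=ctrl.get_calibration("side")
P=[k["intrinsics"]@np.c_[k["R"],k["t"]] for k in (cw,cs)]
def tri(a,b):
    X=cv2.triangulatePoints(P[0],P[1],np.array(a,float).reshape(2,1),np.array(b,float).reshape(2,1));X=(X[:3]/X[3]).ravel()
    d=X[:2]-SE; return np.round([1000*(d@[c,s]),1000*(d@[-s,c]),1000*(X[2]-.026)],1)
f=lambda x,y:(310+x/7.5,135+y/7.5)
print("bar y+ end top",tri((244,211),f(388,240)),"bar y- end",tri((317,211),f(478,152)))
# rear top edge of plate in wrist at z=6 if flat
for px in ([(239,248),(320,248)],):
  for z in (.032,.037,.042):
    q=ray("wrist",px,z); d=(q[:,:2]-SE); print(z,(d@[c,s]*1000).round(1),(d@[-s,c]*1000).round(1),np.linalg.norm(q[1]-q[0]))
print(proj("wrist",[seatpt(-.052,.04,.006),seatpt(-.052,-.04,.006)]))
```

```text
bar y+ end top [-3.8 28.2 54.9] bar y- end [ -3.6 -30.2  51.8]
0.032 [-57.  -57.2] [ 40.2 -40.6] 0.0807593733291941
0.037 [-54.8 -55. ] [ 39.5 -39.9] 0.07941067620401332
0.042 [-52.7 -52.9] [ 38.8 -39.3] 0.0780619790788325
[[238.98902976 243.35953018]
 [319.58293154 243.15125344]]
```

View pics/w11c.png

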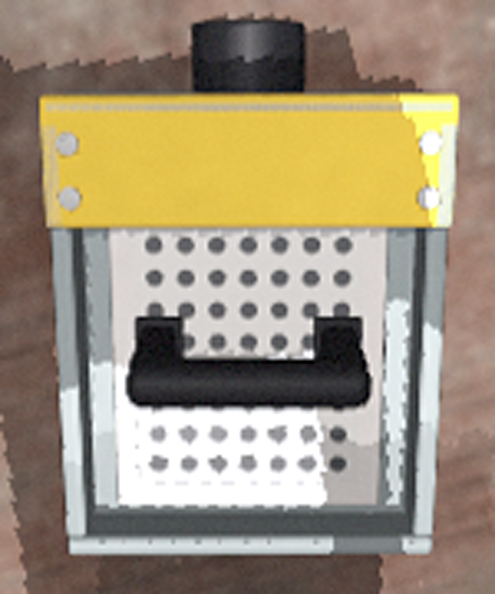

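Run:
```python
from bench import ctrl
print(ctrl.observe()["contact_force"].round(1), ctrl.sign_off())
```

```text
the job is handed in; nothing more can be done
[ 0.1  0.6 -0.8] None
```

The clean white plate is seated in the grey fume extractor, with its front edge under the yellow lip. I handed the job in at about 10.8 s of the 38 s allowed.

**How it went:** I gripped the handle bar by its ends and tipped the plate to about 14° against the recess's end wall. That is just under the 15–20° you gave, but its rear edge still cleared the wall. I slid the lip-side edge roughly 15 mm under the lip, rolled the other edge down to the floor, pressed lightly (about 12 N) and let go.

**Last checks:**
- **Fit:** the side and wrist pictures show the plate lying flat and centred from side to side. Its lip-side edge is at about x = +48 mm, so about 16 mm is under the lip. The rear edge is about 3–4 mm from the end wall.
- **Handle:** it stands upright with the bar at about x = -3.7 mm.
- **Robot:** the gripper is about 14 cm above the plate, touching nothing.
- **Other parts:** I never touched the used brown plate or the green look-alike.

**Disagreements:**
- The bar-end heights read 52 and 55 mm, against 56 mm expected for the bar's top. I put this down to picking the points by eye.
- One early side-view reading gave the tilt as about 8°, because the box wall hid the plate's front corner. The side and wrist views agreed on about 14° once the plate was lifted clear.

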